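# Fasten the transit case and hold the loupe in focus over the watch movement

### The arm

A 6-joint arm with a two-finger parallel gripper is mounted at the origin on the work surface. World frame = base frame: x ahead of the robot, y to its left, z up, the work surface at z = 0. Lengths are in m, angles in degrees, forces in N, time in s.
With the tool pointing down it reaches from about 0.35 to 0.875 m from the base axis. Payload 4.2 kg.
Tool frame: the origin (TCP) lies midway between the tips of the shut fingers; the grasp point (between the pads) lies 19 mm behind it (r.pinch_z is the distance from the TCP to the grasp point, in m); z points along the fingers, y is the line along which they close (so a half turn about z gives the same grasp; the last joint's range is limited). The gripper opens to 87 mm and grips with 3 to 60 N. Pads are 19 mm wide; open, the fingers measure 117 mm over their backs; the gripper's body (75 mm by 190 mm) begins 51 mm behind the grasp point.
Start: joints at [-61.845, 22.042, 0.453, 0, -68.411, -14.817], TCP at [0.144, -0.608, 0.223] pointing down, gripper open.
Joint ranges: [-179.83, 179.83], [-69.29, 118.12], [-61.27, 80.66], [-181.25, 117.63], [-171.15, -9.14], [-177.46, 177.46]. Speed limits (degrees/s): [159.86, 159.86, 180, 180, 180, 180].

### API

Orientations are given as a 3x3 rotation matrix whose columns are the frame's x, y, z axes.
In Python, from station import r, imaging, models gives the robot as it stands. The module is installed in compiled form; this text tells all that it offers.
- The arm moves only by the tool apply_moves, never from a script. Its argument "moves" is a list of rows, each a list of 2 entries, a list of its own where there are three numbers: the shift along the tool's x, y, z in m, then the turn about the tool's z in degrees. A call has 1 to 5 rows; each row shifts and turns the commanded pose from where the row before left it, along the tool's axes as they then stand; what a row does not reach is not made up. A row lasts 1/12 s, in which the tool goes at most 41.7 mm and 7.16 degrees, less where a joint would pass 70% of its speed; a pose out of reach is approached as far as the arm can. A call is refused whole if a number of a shift passes 0.0417 or a number of a turn 7.16, either way. A call with a gripper value outside its range is refused whole. "hand" is the finger opening in m, from 0 to 0.087, set as the call begins (left out, the last holds). The fingers move at their own pace and stop on an object; the grip force is fixed at half the most. Time passes only in rows, so rows that do not move let the fingers close. It gives the time, the measured TCP pose, the force, the opening and the grip force at its end, in the units of the state.
- r.sense(): the state, without advancing time (a new reading comes with each control period).
- imaging.capture(name): name is "scene" or "top"; returns a dict with "frame" (384x512x3 uint8, blue, green, red), "intrinsics" (3x3 intrinsics, pixels), "eye" and "orientation" of the camera in the world. Camera axes: x right, y down, z forward; pixel columns grow to the right and rows downward; lengths in m; the calibration is good to about 2 mm. A picture is of the moment at which its call begins. There is no depth.
- r.finish_job(): hands the job in; it is judged then, once.
Trained networks look in a picture, given as the dict that the camera call returned (one of the last four; its "shot" number tells which), for a name from the list of things; names that differ only in an ending like _2 or _b are one class to them, and where a whole thing is asked for, a point or a joint stands for the part that bears it (a point fixed in the world has none). Each returns a list of dicts, best first, with "confidence" (0 to 1); they miss things now and then, are a little off and sometimes report something else, mostly with a low value. They report only what shows in the picture. A call takes as long as a camera call. They do not tell look-alikes from the thing itself.
- models.cut_out(picture, target): "region" (384x512 bool, what is visible of it) and "extent" ([left, top, width, height] as shares, 0 to 1, of the picture: columns of its width, rows of its height, round what is visible of it).
- models.place_of(picture, target): "at" ([column, row] as shares, 0 to 1, of the picture: columns of its width, rows of its height: a listed point, or the origin of a listed thing).
The state is a dict: "time_s": time; "joints": joint angles; "joint_velocities": joint speeds; "effort": joint torques, N m; "tcp_pos": TCP position; "ee_rot": TCP orientation; "wrist_force": force on the tool from outside, world axes, zero at the start; "moment": the same for the moment, N m; "gripper_width": opening from 0.0 (shut) to 1.0 (fully open); "gripper_force": force on a finger pad.
Only numpy, scipy, OpenCV 4.12 (cv2) and the standard library are available. Lean on these libraries where they do the work, as an engineer would, in place of code of your own. Each camera call takes 0.05 s, during which the arm holds its last target. There are 200 camera calls.

### The job

Final check of a watch movement in its windowed transit case: first swing the hasp fully down over the catch on the front of the case. Then pick up the loupe by its handle and hold it level, its lens centred over the movement and at the focal height marked by the thin flange of the collar on the gauge post, without touching the case with the loupe. Leave the collar and everything else on the bench as they are, and finish still holding the loupe there, steady.

Things in the scene. Friction and masses are not known exactly. Their poses are not given: they have to be found in the camera images.
- case: Transit case, fixed to the bench, grey plastic with an aluminium-framed clear window lid (already shut): 110 deep (x) by 130 wide (y) by 70 high. Origin: centre of its underside. Its -x side is the front, with the hasp and catch in the middle of it.
- part (a point): Centre of the top of the watch movement (brass disc, 42 diameter), under the window in the middle of the case, 42 above the bench, 28 below the top of the case.
- hasp (a joint): Angle of the hasp: 0 = hanging flat against the case front over the catch (fully closed; hard stop), 1.57 = sticking straight out to the front, larger = leaning up and back; starts between 1.3 and 2.1. The hinge is horizontal, along the case's y, and stiff enough (0.025 N m) to stay where it is left; about 1 N near the tip moves it.
- hasp_hinge (a point): Middle of the hasp's hinge axis, 64 above the bench, 4 in front of the case's front face. The hasp is a steel strap 24 wide (y), 3 thick, 45 long from this axis to its tip, with a slot near the tip for the catch, a stud that does not stand out past the closed strap. The closed strap's outer face lies 1.5 in front of the axis.
- hasp_tip (a point): Middle of the free end of the hasp, 45 from the hinge axis.
- gauge: Focus gauge, fixed to the bench behind the case (105 to 130 from the case's centre): steel post 10 in diameter, 194 high, on a round foot 50 across and 14 high. Origin: centre of the foot's underside; z up.
- focus_mark (a point): Centre of the thin brass flange (38 diameter, 3 thick) in the middle of the collar (20 diameter, 16 high) on the gauge post. The height of the flange's middle, 120 to 170 above the bench, is the height at which the middle of the lens must be held. The collar stays by friction; do not shift it.
- loupe: Loupe, 120 g (may vary by a quarter), lying flat on the bench: black straight flat-sided handle 18 wide (y), 24 high (z), running from x = -60 to x = +45, and a round lens in a dark metal rim at its +x end. Origin: on the underside of the handle, within 10 mm of the centre of mass along x; grip the handle across y here, from above. z up when level.
- loupe_lens (a point): Middle of the loupe's lens (rim 62 diameter, 14 high): 87 along +x from the loupe's origin and 11 above its underside. The lowest point of the loupe is the underside of the handle.
- parts_tray: Bystander: white divided tray 70 by 90 by 22 high. Origin: centre of the underside.
- oil_jar: Bystander: small amber jar, 48 diameter, 50 high. Origin: centre of the underside.
- screwdriver: Bystander: small screwdriver lying flat, 130 long along its x. Origin: under the middle.
- ring_block: Bystander: steel bench block 50 by 50 by 30 high with a brass boss 24 diameter and 12 high on top. Origin: centre of the underside.
There are look-alikes about, which are no part of the job. Leave any purple look-alike of the loupe alone.

How it is judged:
By the outcome, as a careful person would: the job done as asked, in the order asked, and still so for the second after the job is handed in, while the arm keeps its last pose, push and grip.
It also fails if it takes over 53 s, if anything falls off the work surface, if the arm or the gripper's body presses on something with over 40 N, if the wrist force passes 120 N, or if a joint passes its speed limit or range.

## Working session

There is one attempt and no reset: what is moved stays moved. The work goes in short steps, Python scripts to look and compute and a tool call to move; the robot and the scene stay as the last step left them, time stands still between calls to the robot, and variables do not carry over. Pictures are saved under pics/ and viewed, at most 10 in all, crops included, and the job is handed in when it is done.

Besides the shell and the picture viewer there is one more tool, called after ">>>" as a command line: name --argument value ..., lists and objects as JSON in quotes. apply_moves: Moves the arm, as the interface text tells. Its arguments: {"type":"object","properties":{"moves":{"type":"array"},"hand":{"type":"number"}},"required":["moves"]}

```bash
mkdir -p pics; cat > h.py <<'E'
import numpy as np, cv2
from station import r, imaging, models
def ray(p,uv):
    K=np.array(p["intrinsics"]);R=np.array(p["orientation"]);d=R@np.linalg.solve(K,[uv[0],uv[1],1.]);return np.array(p["eye"]),d/np.linalg.norm(d)
def onz(p,uv,z):
    e,d=ray(p,uv);return e+d*(z-e[2])/d[2]
def px(a): return (a[0]*512,a[1]*384)
def tri(a,b):
    A=np.zeros((3,3));v=np.zeros(3)
    for e,d in (a,b):
        M=np.eye(3)-np.outer(d,d);A+=M;v+=M@e
    x=np.linalg.solve(A,v);return x,[float(np.linalg.norm(np.cross(x-e,d))) for e,d in (a,b)]
def proj(p,X):
    c=np.array(p["intrinsics"])@(np.array(p["orientation"]).T@(np.array(X)-np.array(p["eye"])));return c[:2]/c[2]
E
python3 - <<'E'
from h import *
np.set_printoptions(precision=4,suppress=True)
P={n:imaging.capture(n) for n in("scene","top")}
for n,p in P.items():
    cv2.imwrite(f"pics/{n}0.png",cv2.resize(p["frame"],(800,600)));print(n,p["eye"],np.array(p["orientation"]).tolist())
for t in "case part hasp_hinge hasp_tip gauge focus_mark loupe loupe_lens parts_tray oil_jar screwdriver ring_block".split():
    D={n:models.place_of(p,t)[:3] for n,p in P.items()}
    for n in D:print(t,n,[(np.round(px(d["at"]),1).tolist(),round(d["confidence"],2)) for d in D[n]])
    if D["scene"] and D["top"]:print("   ",*tri(*[ray(P[n],px(D[n][0]["at"])) for n in P]))
print(r.sense())
E
```

```text
scene [ 0.9189 -0.4912  1.0174] [[0.7754845109959391, 0.5302031881192638, -0.34279491319673605], [0.631220349384999, -0.6393930942830861, 0.43901861179838386], [0.01358836736583349, -0.55683125836403, -0.8305144827039814]]
top [ 0.3159 -0.021   1.369 ] [[0.022900343752875814, -0.984566478238278, 0.17350626555105966], [-0.9997372123118694, -0.022733268645018925, 0.0029503924494413327], [0.0010395070429989246, -0.17352823524195743, -0.9848283459562481]]
case scene [([300.6, 173.5], 0.84), ([249.1, 277.6], 0.6)]
case top [([194.3, 186.2], 0.92)]
    [0.5605 0.193  0.0026] [0.0033390997846153747, 0.0033390997846152186]
part scene [([299.9, 169.1], 0.72)]
part top [([190.6, 184.2], 0.72)]
    [0.5592 0.1982 0.0212] [0.002954378099352284, 0.0029543780993522136]
hasp_hinge scene [([284.8, 156.0], 0.63), ([299.7, 172.8], 0.61), ([351.8, 145.5], 0.41)]
hasp_hinge top [([189.1, 197.4], 0.48)]
    [0.507  0.1928 0.0513] [0.0071734324718737506, 0.007173432471873707]
hasp_tip scene [([271.5, 148.2], 0.53)]
hasp_tip top [([191.0, 212.4], 0.62)]
    [0.4586 0.1844 0.0587] [0.005298476892682919, 0.0
[... 1475 characters left out ...]
32)]
ring_block top [([135.6, 219.4], 0.8)]
    [ 0.4418  0.3843 -0.0046] [0.0007217068879166743, 0.0007217068879166696]
{'time_s': 1.3, 'joints': array([-61.8452,  22.0415,   0.4528,   0.0007, -68.4101, -14.8167]), 'joint_velocities': array([ 0.0109, -0.0261,  0.0126, -0.0214, -0.0255,  0.0696]), 'effort': array([  0.0004, -39.0467,  18.7623,   4.2246,   0.0155,  -0.    ]), 'tcp_pos': array([ 0.1442, -0.6081,  0.2226]), 'ee_rot': array([[-0.973 , -0.2307,  0.    ],
       [-0.2307,  0.973 , -0.    ],
       [ 0.    , -0.    , -1.    ]]), 'wrist_force': array([-0.703 , -0.323 ,  0.6234]), 'moment': array([-0.012 ,  0.0173, -0.006 ]), 'gripper_force': 0.0, 'gripper_width': 1.0024318070064264}
```

View pics/scene0.png

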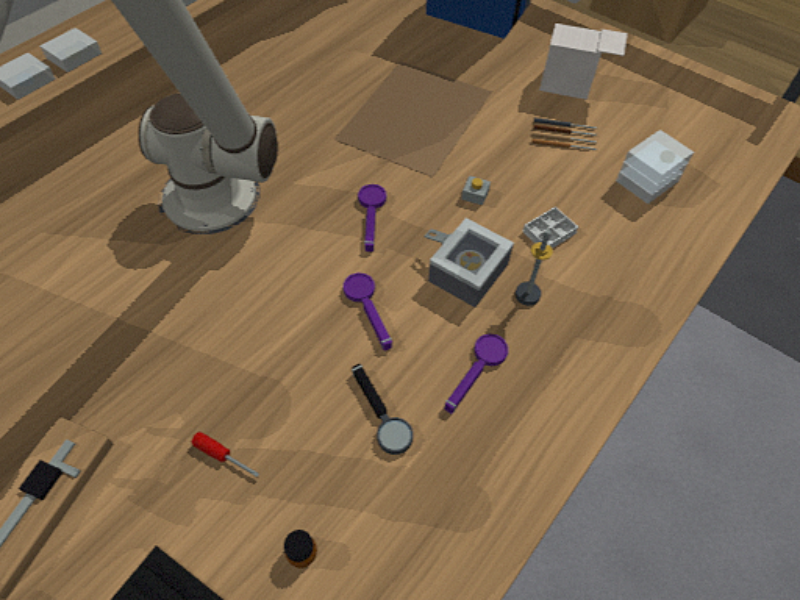

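View pics/top0.png

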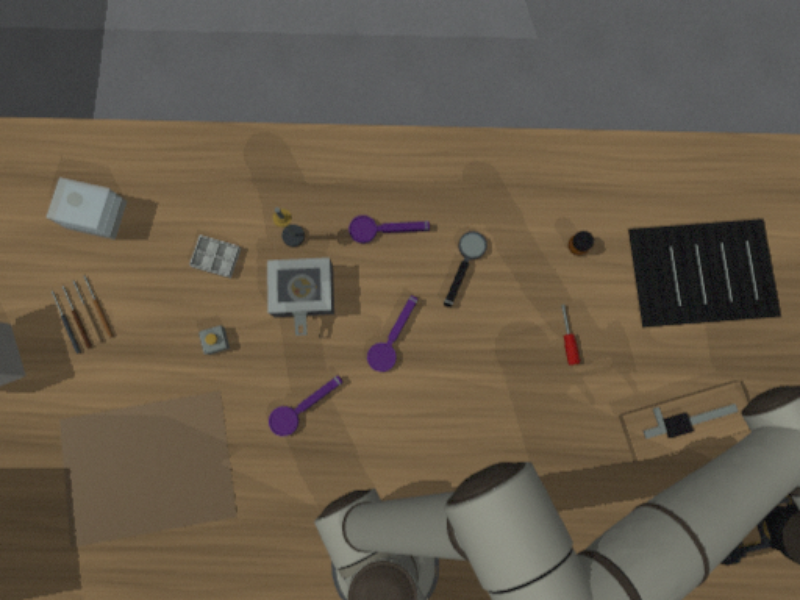

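The scene view shows the black loupe with its lens at (395,435) and handle end at (357,368), and the case at (470,260). The hasp sticks out at (434,236) and the collar is at (541,250). In the top view the loupe lens is at (472,245) and the handle end at (449,305), with the case at (300,287) and the hasp tip at (300,330). The other three loupes are purple.

```bash
cat >> h.py <<'E'
from scipy.optimize import minimize
def hull(p,pts):
    m=np.zeros((384*4,512*4),np.uint8)
    c=np.array([proj(p,X) for X in pts]); cv2.fillConvexPoly(m,cv2.convexHull(np.round((c+.5)*4).astype(np.int32)),1);return m>0
def up(m): return cv2.resize(m.astype(np.uint8),None,fx=4,fy=4,interpolation=cv2.INTER_LINEAR)>0
def T(x,y,a,pts,z=0):
    c,s=np.cos(a),np.sin(a);pts=np.array(pts);return np.c_[x+c*pts[:,0]-s*pts[:,1],y+s*pts[:,0]+c*pts[:,1],z+pts[:,2]]
def box(x0,x1,y0,y1,z0,z1): return np.array([[x,y,z] for x in(x0,x1) for y in(y0,y1) for z in(z0,z1)],float)
def cyl(cx,R,z0,z1): return np.array([[cx+R*np.cos(t),R*np.sin(t),z] for t in np.linspace(0,6.283,40) for z in(z0,z1)])
CASE=[box(-.055,.055,-.065,.065,0,.07)]
LOUPE=[box(-.06,.045,-.009,.009,0,.024),box(.045,.06,-.004,.004,.006,.016),cyl(.087,.031,.004,.018)]
def fit(Ps,Ms,parts,x0,step=(.008,.008,.1),z=0):
    Us=[up(m) for m in Ms]
    def f(v):
        s=0
        for p,U in zip(Ps,Us):
            m=np.zeros_like(U)
            for q in parts:m|=hull(p,T(v[0],v[1],v[2],q,v[3] if len(v)>3 else z))
            s+=1-(m&U).sum()/max((m|U).sum(),1)
        return s/len(Ps)
    x0=np.array(x0,float);S=np.vstack([x0]+[x0+np.eye(len(x0))[i]*step[i] for i in range(len(x0))])
    o=minimize(f,x0,method="Nelder-Mead",options=dict(initial_simplex=S,xatol=1e-4,fatol=1e-4));return o.x,o.fun
def pick(p,t,uv):
    L=[d for d in models.cut_out(p,t) if d["region"].any()]
    def dist(d):
        v,u=np.nonzero(d["region"]);return np.hypot(u-uv[0],v-uv[1]).min()+np.hypot(u.mean()-uv[0],v.mean()-uv[1])*.3
    return min(L,key=dist)["region"] if L else None
E
python3 - <<'E'
from h import *
np.set_printoptions(precision=4,suppress=True)
P=[imaging.capture(n) for n in("scene","top")]
def crop(p,u,v,w=50,k=8): return cv2.resize(p["frame"][max(v-w//2,0):v+w//2,u-w//2:u+w//2],(400,400),interpolation=cv2.INTER_CUBIC)
cv2.imwrite("pics/crop.png",np.hstack([crop(P[0],300,165,100),crop(P[1],190,175,100)]))
mc=[pick(P[0],"case",(300,168)),pick(P[1],"case",(192,184))]
print("case areas",[m.sum() for m in mc]);
for k in ([0,1],[0],[1]):print(fit([P[i] for i in k],[mc[i] for i in k],CASE,[.56,.193,0.03]))
ml=[pick(P[0],"loupe",(245,260)),pick(P[1],"loupe",(296,172))]
print("loupe areas",[m.sum() for m in ml]);
g=onz(P[1],(290.9,176.6),0);print(g)
for k in ([0,1],[0],[1]):print(fit([P[i] for i in k],[ml[i] for i in k],LOUPE,[g[0],g[1],-.35]))
mf=[pick(P[0],"focus_mark",(346,160)),pick(P[1],"focus_mark",(179,139))]
mh=[pick(P[0],"hasp",(277,150)),pick(P[1],"hasp",(192,208))]
for n,M in (("focus",mf),("hasp",mh)):
  for m in M:
    if m is not None:v,u=np.nonzero(m);print(n,m.sum(),u.min(),u.max(),v.min(),v.max())
np.savez("m.npz",*[m for m in mf+mh if m is not None])
E
```

```text
case areas [np.int64(1979), np.int64(1564)]
(array([0.5585, 0.1925, 0.0791]), np.float64(0.0765534829063575))
(array([0.5585, 0.1927, 0.0739]), np.float64(0.07488740487653367))
(array([0.5581, 0.1917, 0.0986]), np.float64(0.07746860951790424))
loupe areas [np.int64(772), np.int64(484)]
[ 0.5995 -0.1377  0.    ]
(array([ 0.5858, -0.1416, -0.3777]), np.float64(0.10299840758079154))
(array([ 0.5873, -0.1416, -0.3723]), np.float64(0.0840212946531903))
(array([ 0.5846, -0.1419, -0.3937]), np.float64(0.09184451219512191))
focus 396 329 352 148 195
hasp 100 188 197 202 214
```

View pics/crop.png

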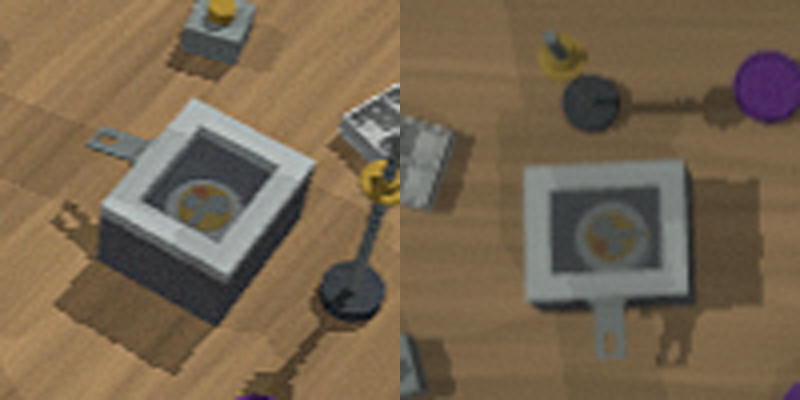

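The crop shows the lid frame clearly. The hasp points almost straight out, with its tip at about (91,137) in the scene crop and (609,357) in the top crop. The yellow flange shows in both views.

```bash
python3 - <<'E'
from h import *
np.set_printoptions(precision=4,suppress=True)
P=[imaging.capture(n) for n in("scene","top")]
# lid frame
ms=[]
for p,(u,v) in zip(P,((300,160),(192,182))):
    b=cv2.cvtColor(p["frame"],cv2.COLOR_BGR2HSV);w=np.zeros((384,512),bool);w[v-35:v+35,u-32:u+32]=1
    m=((b[...,1]<45)&(b[...,2]>115)&w).astype(np.uint8)
    m=cv2.morphologyEx(m,cv2.MORPH_OPEN,np.ones((3,3)))
    n,l,s,c=cv2.connectedComponentsWithStats(m);k=1+np.argmin([np.hypot(*(c[i]-(u,v)))-s[i,4]*.05 for i in range(1,n)])
    pts=cv2.findContours((l==k).astype(np.uint8),0,2)[0][0];h=np.zeros((384,512),np.uint8);cv2.fillConvexPoly(h,cv2.convexHull(pts),1);ms.append(h>0);print("lid",h.sum(),s[k])
lid=[box(-.055,.055,-.065,.065,.0695,.0705)]
for k in ([0,1],[0],[1]):print("case",fit([P[i] for i in k],[ms[i] for i in k],lid,[.5585,.1925,0.05]))
tip=tri(ray(P[0],(272.3,149.2)),ray(P[1],(192.2,214.2)));print("tip",tip)
# flange
mf=[]
for p,(u,v),w in zip(P,((346,160),(179,139)),(13,10)):
    b=cv2.cvtColor(p["frame"],cv2.COLOR_BGR2HSV);W=np.zeros((384,512),bool);W[v-w:v+w,u-w:u+w]=1
    m=((b[...,0]>15)&(b[...,0]<35)&(b[...,1]>(130 if 1 else 0))&W).astype(np.uint8)
    pts=np.argwhere(m)[:,::-1].astype(np.int32);h=np.zeros((384,512),np.uint8);cv2.fillConvexPoly(h,cv2.convexHull(pts.reshape(-1,1,2)),1);mf.append(h>0)
    print("yellow",m.sum(),h.sum(),pts.min(0),pts.max(0),pts.mean(0))
fl=[cyl(0,.019,-.0015,.0015),cyl(0,.010,-.008,.008)]
print("flange",fit(P,mf,fl,[.681,.229,0,.13],(.005,.005,.1,.01)))
print("fl only",fit(P,mf,fl[:1],[.681,.229,0,.13],(.005,.005,.1,.01)))
for i in (0,1):
  for z in (.12,.13,.14,.15,.16,.17):
    print(i,z,fit([P[i]],[mf[i]],fl,[.681,.229,0],(.005,.005,.1),z)[0][:2],end=" ")
o=[]
for p,m,(u,v),w in zip(P,mf,((346,160),(179,139)),(20,20)):
    f=p["frame"][v-w:v+w,u-w:u+w].copy();g=f.copy();g[m[v-w:v+w,u-w:u+w]]=(0,0,255);o+=[f,g]
cv2.imwrite("pics/fl.png",cv2.resize(np.hstack(o),(800,200),interpolation=0))
E
```

```text
lid 1318 [277 140  51  43 743]
lid 1377 [171 165  41  35 719]
case (array([0.5604, 0.1923, 0.0704]), np.float64(0.03824325711440085))
case (array([0.56  , 0.1932, 0.0888]), np.float64(0.04702268431001888))
case (array([0.5605, 0.1924, 0.0695]), np.float64(0.025382774039112932))
tip (array([0.4567, 0.1847, 0.0506]), [0.0009914638882495188, 0.0009914638882495897])
yellow 107 149 [337 152] [353 165] [346.0561 160.4953]
yellow 83 107 [175 134] [186 144] [180.7229 139.6867]
flange (array([0.6805, 0.2194, 0.1941, 0.1439]), np.float64(0.16866505100997514))
fl only (array([0.6805, 0.2194, 0.1941, 0.1439]), np.float64(0.16866505100997514))
0 0.12 [0.675 0.239] 0 0.13 [0.6776 0.2305] 0 0.14 [0.6804 0.2226] 0 0.15 [0.6829 0.2151] 0 0.16 [0.6853 0.207 ] 0 0.17 [0.688  0.1991] 1 0.12 [0.6878 0.2246] 1 0.13 [0.6846 0.2226] 1 0.14 [0.6821 0.2202] 1 0.15 [0.679  0.2187] 1 0.16 [0.6763 0.2169] 1 0.17 [0.6725 0.2143]
```

View pics/fl.png

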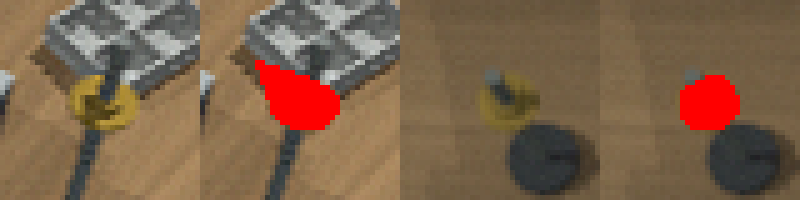

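The scene flange mask is contaminated at its upper left. By eye the flange centre is about (346.1,160.1) in the scene view and (180.5,139) in the top view.

```bash
python3 - <<'E'
from h import *
np.set_printoptions(precision=4,suppress=True)
P=[imaging.capture(n) for n in("scene","top")]
S=(346.1,160.1);Tt=(180.5,139.0)
print("flange tri",tri(ray(P[0],S),ray(P[1],Tt)))
mf=[]
for p,(u,v),w in zip(P,((337,187),(187,151)),(13,11)):
    g=p["frame"].max(2);W=np.zeros((384,512),bool);W[v-w:v+w,u-w:u+w]=1
    m=((g<75)&W).astype(np.uint8);m=cv2.morphologyEx(m,cv2.MORPH_OPEN,cv2.getStructuringElement(2,(7,7)));mf.append(m>0);print(m.sum())
ft=[cyl(0,.025,0,.014)]
for k in ([0,1],[0],[1]):print("foot",fit([P[i] for i in k],[mf[i] for i in k],ft,[.681,.229,0],(.005,.005,.1)))
x,_=fit(P,mf,ft,[.681,.229,0],(.005,.005,.1))
for i,c in((0,S),(1,Tt)):
    xx,_=fit([P[i]],[mf[i]],ft,[.681,.229,0],(.005,.005,.1))
    for b in (x,xx):
        zs=np.linspace(.11,.18,701);E=[np.hypot(*(proj(P[i],[b[0],b[1],z])-c)) for z in zs];print(i,"z",zs[np.argmin(E)],min(E))
# purple/loupe lens check + hasp angle given case
for c in ((.5604,.1923,.07),):
    R=lambda q:T(c[0],c[1],c[2],[q])[0]
    print("hinge",R([-.059,0,.064]),"part",R([0,0,.042]))
    for i,t in((0,(272.3,149.2)),(1,(192.2,214.2))):
        th=np.linspace(.8,2.2,141);E=[np.hypot(*(proj(P[i],R([-.059-.045*np.sin(a),0,.064-.045*np.cos(a)]))-t)) for a in th];print("th",th[np.argmin(E)],min(E))
E
```

```text
flange tri (array([0.682 , 0.2195, 0.1426]), [0.0005568421573128729, 0.0005568421573126383])
102
174
foot (array([0.6809, 0.2183, 0.2103]), np.float64(0.3207149167669758))
foot (array([0.6754, 0.2198, 0.1368]), np.float64(0.5491640691413998))
foot (array([0.6809, 0.2184, 0.2047]), np.float64(0.08787878787878789))
0 z 0.144 0.6950128747927684
0 z 0.14049999999999999 2.3927040364282326
1 z 0.1454 0.09369705877187941
1 z 0.1451 0.08283136189989712
hinge [0.5015 0.1882 0.064 ] part [0.5604 0.1923 0.042 ]
th 1.3 0.8552469148804457
th 1.38 0.23594321536306503
```

>>> apply_moves --moves '[[[0, 0, 0.035], 4.65], [[0, 0, 0.035], 4.65], [[-0.0234, 0.0298, 0], 0], [[-0.0234, 0.0298, 0], 0], [[-0.0234, 0.0298, 0], 0]]' --hand 0

```text
time_s: 2.42
tcp_pos: [0.2078, -0.5129, 0.1508]
ee_rot: [[-0.998, -0.069, -0.002], [-0.069, 0.998, 0.002], [0.002, 0.002, -1.0]]
wrist_force: [1.8, -0.3, 0.7]
gripper_width: 0.709
gripper_force: 0.0
```

>>> apply_moves --moves '[[[-0.0234, 0.0298, 0], 0], [[-0.0234, 0.0298, 0], 0], [[-0.0234, 0.0298, 0], 0], [[-0.0234, 0.0298, 0], 0], [[-0.0234, 0.0298, 0], 0]]'

```text
time_s: 2.83
tcp_pos: [0.3149, -0.3557, 0.1529]
ee_rot: [[-0.998, -0.07, 0.001], [-0.07, 0.998, -0.001], [-0.001, -0.001, -1.0]]
wrist_force: [1.0, -1.0, 0.2]
gripper_width: 0.323
gripper_force: 0.0
```

>>> apply_moves --moves '[[[-0.0234, 0.0298, 0], 0], [[-0.0234, 0.0298, 0], 0], [[-0.0234, 0.0298, 0], 0], [[-0.0234, 0.0298, 0], 0], [[-0.0234, 0.0298, 0], 0]]'

```text
time_s: 3.25
tcp_pos: [0.4213, -0.1985, 0.153]
ee_rot: [[-0.997, -0.071, 0.001], [-0.071, 0.997, -0.0], [-0.001, -0.0, -1.0]]
wrist_force: [1.1, -1.8, 0.6]
gripper_width: 0.021
gripper_force: 0.0
```

>>> apply_moves --moves '[[[-0.0074, 0.038, 0], 0], [[-0.0074, 0.038, 0], 0], [[-0.0074, 0.038, 0], 0], [[-0.0074, 0.038, 0], 0], [[-0.0074, 0.038, 0], 0]]'

```text
time_s: 3.67
tcp_pos: [0.4439, -0.0062, 0.153]
ee_rot: [[-0.997, -0.071, 0.001], [-0.071, 0.997, 0.0], [-0.001, 0.0, -1.0]]
wrist_force: [1.1, 0.2, 0.3]
gripper_width: 0.008
gripper_force: 0.0
```

>>> apply_moves --moves '[[[-0.0074, 0.038, 0], 0], [[-0.0074, 0.038, 0], 0], [[-0.0074, 0.038, 0], 0], [[-0.0074, 0.036, 0], 0], [[-0.0074, 0.036, 0], 0]]'

```text
time_s: 4.08
tcp_pos: [0.4676, 0.1822, 0.1529]
ee_rot: [[-0.997, -0.071, 0.001], [-0.071, 0.997, 0.0], [-0.001, 0.0, -1.0]]
wrist_force: [1.2, -0.2, 0.6]
gripper_width: 0.009
gripper_force: 0.0
```

>>> apply_moves --moves '[[[0, 0, 0.03], 0], [[0, 0, 0.02], 0], [[0, 0, 0.01], 0], [[0, 0, 0], 0]]'

```text
time_s: 4.42
tcp_pos: [0.4661, 0.1793, 0.0902]
ee_rot: [[-0.997, -0.071, -0.005], [-0.071, 0.997, -0.003], [0.005, -0.003, -1.0]]
wrist_force: [0.1, -0.7, -0.0]
gripper_width: 0.002
gripper_force: 0.0
```

```bash
python3 - <<'E'
from h import *
P=[imaging.capture(n) for n in("scene","top")]
def crop(p,u,v,w=100): return cv2.resize(p["frame"][max(v-w//2,0):v+w//2,u-w//2:u+w//2],(400,400),interpolation=cv2.INTER_CUBIC)
cv2.imwrite("pics/crop2.png",np.hstack([crop(P[0],285,160),crop(P[1],195,190)]))
print(r.sense()["tcp_pos"],r.sense()["time_s"])
E
```

```text
[0.46801143 0.18014897 0.09277395] 4.5167
```

View pics/crop2.png

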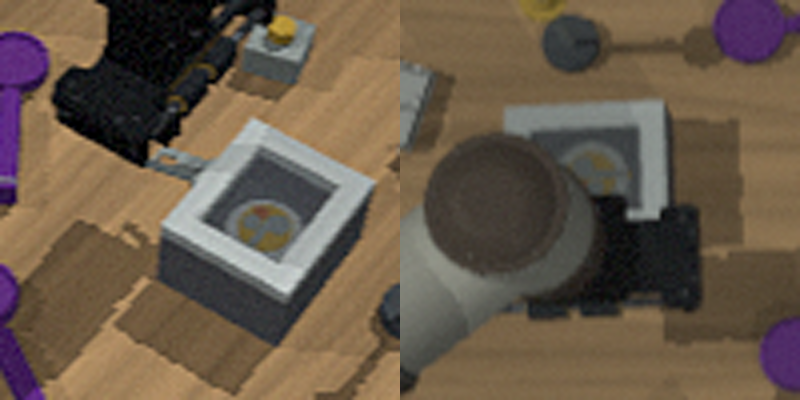

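The fingers stand above the hasp strap, which is at about (170,155) in the scene crop. I'll push it down, then in towards the case front.

>>> apply_moves --moves '[[[0, 0.005, 0.012], 0], [[0, 0, 0.012], 0], [[0, 0, 0.012], 0], [[0, 0, 0.009], 0], [[0, 0, 0.009], 0]]'

```text
time_s: 4.93
tcp_pos: [0.4684, 0.1855, 0.0393]
ee_rot: [[-0.998, -0.07, 0.002], [-0.07, 0.998, 0.002], [-0.003, 0.001, -1.0]]
wrist_force: [0.1, 1.1, 0.4]
gripper_width: 0.004
gripper_force: 0.4
```

>>> apply_moves --moves '[[[-0.002, 0, 0.005], 0], [[-0.005, 0, 0], 0], [[-0.005, 0, 0], 0], [[-0.004, 0, 0], 0], [[0, 0, 0], 0]]'

```text
time_s: 5.35
tcp_pos: [0.4846, 0.1864, 0.0339]
ee_rot: [[-0.998, -0.07, 0.001], [-0.07, 0.998, 0.001], [-0.001, 0.001, -1.0]]
wrist_force: [-0.1, 0.6, 0.5]
gripper_width: 0.004
gripper_force: 0.0
```

>>> apply_moves --moves '[[[-0.003, 0, 0], 0], [[-0.002, 0, 0], 0], [[0, 0, 0], 0]]'

```text
time_s: 5.6
tcp_pos: [0.4882, 0.1864, 0.0336]
ee_rot: [[-0.998, -0.07, -0.0], [-0.07, 0.998, -0.0], [0.001, -0.0, -1.0]]
wrist_force: [-2.5, -1.3, 1.0]
gripper_width: 0.003
gripper_force: 0.8
```

>>> apply_moves --moves '[[[-0.002, 0, 0], 0], [[0, 0, 0], 0], [[0, 0, 0], 0]]'

```text
time_s: 5.85
tcp_pos: [0.4883, 0.1861, 0.0334]
ee_rot: [[-0.998, -0.07, -0.004], [-0.07, 0.998, -0.001], [0.004, -0.001, -1.0]]
wrist_force: [-6.6, 1.9, 2.9]
gripper_width: 0.004
gripper_force: 3.4
```

>>> apply_moves --moves '[[[-0.001, 0, 0], 0], [[0, 0, 0], 0], [[0, 0, 0], 0]]'

```text
time_s: 6.1
tcp_pos: [0.4883, 0.1861, 0.0334]
ee_rot: [[-0.998, -0.07, -0.005], [-0.07, 0.998, -0.002], [0.005, -0.002, -1.0]]
wrist_force: [-9.3, 2.8, 5.3]
gripper_width: 0.007
gripper_force: 4.9
```

The hard stop was reached at 9 N. I'll back off and look.

>>> apply_moves --moves '[[[0.015, 0, 0], 0], [[0.025, 0, 0], 0], [[0, 0, -0.03], 0], [[0, -0.02, -0.035], 0], [[0, -0.035, -0.02], 0]]' --hand 0.06

```text
time_s: 6.52
tcp_pos: [0.4578, 0.1315, 0.1222]
ee_rot: [[-0.997, -0.077, 0.007], [-0.077, 0.997, 0.003], [-0.007, 0.002, -1.0]]
wrist_force: [1.6, -0.7, 0.8]
gripper_width: 0.295
gripper_force: 0.0
```

>>> apply_moves --moves '[[[0, -0.037, -0.01], 0], [[0, -0.037, 0], 3], [[0, -0.037, 0], 7], [[0, -0.037, 0], 7], [[0, 0, 0], 5]]'

```text
time_s: 6.93
tcp_pos: [0.4563, -0.023, 0.1289]
ee_rot: [[-0.948, 0.319, 0.0], [0.319, 0.948, -0.0], [-0.0, -0.0, -1.0]]
wrist_force: [0.6, -0.3, -0.1]
gripper_width: 0.651
gripper_force: 0.0
```

```bash
python3 - <<'E'
from h import *
np.set_printoptions(precision=4,suppress=True)
P=[imaging.capture(n) for n in("scene","top")]
def crop(p,u,v,w=100): return cv2.resize(p["frame"][max(v-w//2,0):v+w//2,u-w//2:u+w//2],(400,400),interpolation=cv2.INTER_CUBIC)
cv2.imwrite("pics/crop3.png",np.hstack([crop(P[0],285,160),crop(P[1],290,180)]))
s=r.sense();print(s["tcp_pos"],s["ee_rot"],s["time_s"],s["wrist_force"])
ml=[pick(P[0],"loupe",(245,260)),pick(P[1],"loupe",(296,172))]
for k in ([0,1],[0],[1]):print(fit([P[i] for i in k],[ml[i] for i in k],LOUPE,[.586,-.1416,-.378]))
for p in P:
    f=p["frame"].astype(int);m=(f.max(2)<60)
    for t in("loupe","loupe_lens"):print(t,[(np.round(px(d["at"]),1),round(d["confidence"],2),onz(p,px(d["at"]),.011 if "lens" in t else 0)) for d in models.place_of(p,t)])
E
```

```text
[ 0.4577 -0.0199  0.129 ] [[-0.9504  0.3109  0.0019]
 [ 0.3109  0.9505  0.0002]
 [-0.0017  0.0008 -1.    ]] 7.0333 [0.7395 0.7974 0.3448]
(array([ 0.5864, -0.1419, -0.3862]), np.float64(0.09203028342270231))
(array([ 0.5852, -0.1407, -0.3846]), np.float64(0.08052581863979846))
(array([ 0.5875, -0.1425, -0.3933]), np.float64(0.08441809511534992))
loupe [(array([300.4, 246.1]), 0.82, array([ 0.709 , -0.0098,  0.    ])), (array([242.6, 206.3]), 0.77, array([ 0.4993, -0.0125,  0.    ])), (array([237.4, 253.8]), 0.59, array([ 0.5881, -0.1401,  0.    ])), (array([146. , 293.1]), 0.26, array([ 0.4776, -0.3763,  0.    ]))]
loupe_lens [(array([250.4, 276.6]), 0.7, array([ 0.6612, -0.1722,  0.011 ])), (array([312.9, 227. ]), 0.64, array([0.7036, 0.0571, 0.011 ])), (array([237.6, 125.8]), 0.62, array([0.2834, 0.2177, 0.011 ])), (array([229.6, 179.9]), 0.6, array([0.4113, 0.03  , 0.011 ])), (array([237.7, 256.6]), 0.42, array([ 0.5978, -0.1497,  0.011 ]))]
loupe [(array([288.5, 179.7]), 0.65, array([ 0.5885, -0.1296,  0.    ])), (array([258.2, 147.8]), 0.64, array([ 0.6987, -0.0236,  0.    ])), (array([202.4, 253.6]), 0.42, array([0.3328, 0.1531, 0.    ]))]
loupe_lens [(array([231.2, 147.6]), 0.83, array([0.6942, 0.069 , 0.011 ])), (array([303.3, 156.2]), 0.62, array([ 0.6695, -0.1786,  0.011 ])), (array([247.9, 227.4]), 0.53, array([0.4219, 0.0046, 0.011 ])), (array([177.5, 269.4]), 0.46, array([0.2799, 0.2305, 0.011 ])), (array([177.9, 140. ]), 0.24, array([0.717 , 0.2536, 0.011 ]))]
```

View pics/crop3.png

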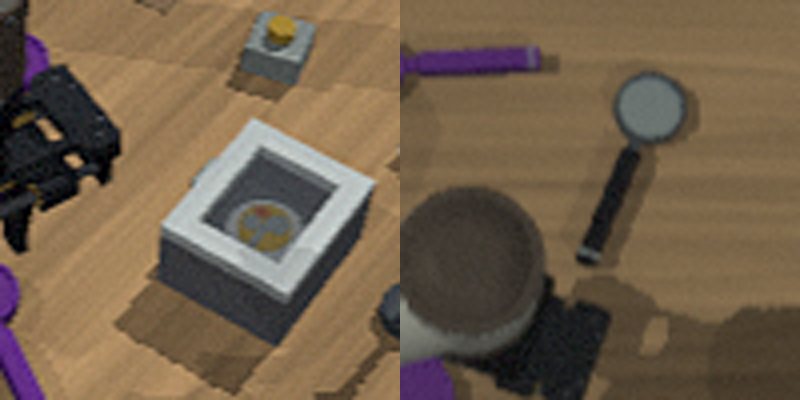

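The hasp now lies flat, with nothing sticking out at the case front. In the top crop the loupe handle runs from (588,258) towards the lens at (650,106), a yaw of about -22°.

>>> apply_moves --moves '[[[0, 0, 0], 3.9], [[-0.033, -0.013, 0], 0], [[-0.033, -0.013, 0], 0], [[-0.033, -0.013, 0], 0], [[-0.033, -0.013, 0], 0]]'

```text
time_s: 7.75
tcp_pos: [0.5619, -0.1161, 0.1285]
ee_rot: [[-0.929, 0.37, 0.0], [0.37, 0.929, -0.0], [-0.0, 0.0, -1.0]]
wrist_force: [0.3, 1.6, 0.6]
gripper_width: 0.69
gripper_force: 0.0
```

>>> apply_moves --moves '[[[-0.033, -0.013, 0], 0], [[0, 0, 0.03], 0], [[0, 0, 0.035], 0], [[0, 0, 0], 0], [[0, 0, 0], 0]]'

```text
time_s: 8.17
tcp_pos: [0.585, -0.1399, 0.0618]
ee_rot: [[-0.929, 0.371, -0.005], [0.371, 0.929, -0.0], [0.005, -0.002, -1.0]]
wrist_force: [0.3, 0.5, 0.4]
gripper_width: 0.69
gripper_force: 0.0
```

```bash
python3 - <<'E'
from h import *
s=r.sense();print(s["tcp_pos"],s["ee_rot"],s["time_s"],s["wrist_force"],s["gripper_width"])
P=[imaging.capture(n) for n in("scene","top")]
def crop(p,u,v,w=100): return cv2.resize(p["frame"][max(v-w//2,0):v+w//2,u-w//2:u+w//2],(400,400),interpolation=cv2.INTER_CUBIC)
cv2.imwrite("pics/crop4.png",np.hstack([crop(P[0],240,255),crop(P[1],290,180)]))
E
```

```text
[ 0.58501636 -0.13988011  0.0618279 ] [[-9.28693970e-01  3.70808946e-01 -5.31377626e-03]
 [ 3.70816449e-01  9.28706058e-01 -4.67712470e-04]
 [ 4.76150423e-03 -2.40479739e-03 -9.99985772e-01]] 8.1667 [0.29591589 0.51120227 0.43668297] 0.6895166532742101
```

View pics/crop4.png

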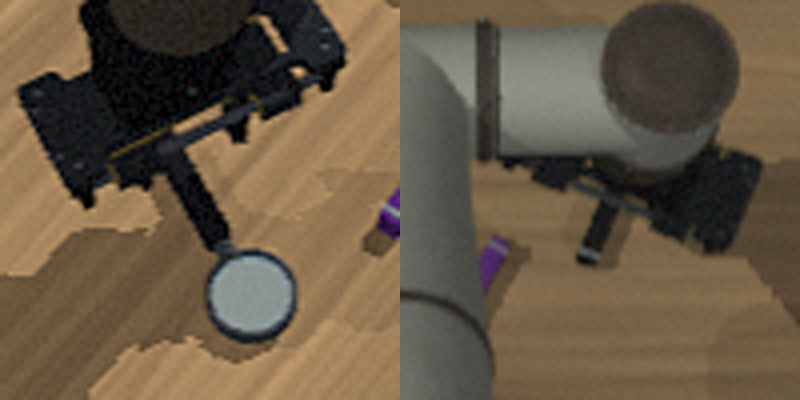

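The gripper straddles the handle in both views, and the purple loupe is clear of it. Next I'll descend and grip.

>>> apply_moves --moves '[[[-0.0015, -0.001, 0.025], 0], [[0, 0, 0.02], 0], [[0, 0, 0.009], 0], [[0, 0, 0.004], 0], [[0, 0, 0], 0]]'

```text
time_s: 8.68
tcp_pos: [0.5878, -0.1416, 0.0064]
ee_rot: [[-0.928, 0.371, 0.001], [0.371, 0.928, -0.0], [-0.001, 0.0, -1.0]]
wrist_force: [0.5, -0.0, 0.7]
gripper_width: 0.69
gripper_force: 0.0
```

>>> apply_moves --moves '[[[0, 0, 0], 0], [[0, 0, 0], 0], [[0, 0, 0], 0], [[0, 0, 0], 0], [[0, 0, 0], 0]]' --hand 0

```text
time_s: 9.1
tcp_pos: [0.5876, -0.1419, 0.0061]
ee_rot: [[-0.928, 0.372, 0.001], [0.372, 0.928, -0.0], [-0.001, 0.0, -1.0]]
wrist_force: [0.3, -0.4, -0.5]
gripper_width: 0.394
gripper_force: 0.0
```

>>> apply_moves --moves '[[[0, 0, 0], 0], [[0, 0, 0], 0], [[0, 0, 0], 0], [[0, 0, 0], 0], [[0, 0, 0], 0]]'

```text
time_s: 9.52
tcp_pos: [0.5873, -0.1418, 0.0056]
ee_rot: [[-0.928, 0.372, 0.0], [0.372, 0.928, -0.0], [-0.0, -0.0, -1.0]]
wrist_force: [-0.9, 0.8, 1.0]
gripper_width: 0.206
gripper_force: 30.0
```

The grip is close to the top of the handle, so I'll reopen slightly and go 3 mm lower.

>>> apply_moves --moves '[[[0, 0, 0], 0], [[0, 0, 0], 0], [[0, 0, 0.002], 0], [[0, 0, 0.0015], 0], [[0, 0, 0], 0]]' --hand 0.035

```text
time_s: 9.93
tcp_pos: [0.5869, -0.1418, 0.0015]
ee_rot: [[-0.928, 0.372, -0.001], [0.372, 0.928, 0.0], [0.001, -0.0, -1.0]]
wrist_force: [-0.0, -0.1, 1.2]
gripper_width: 0.386
gripper_force: 0.0
```

>>> apply_moves --moves '[[[0, 0, 0], 0], [[0, 0, 0], 0], [[0, 0, 0], 0], [[0, 0, 0], 0], [[0, 0, 0], 0]]' --hand 0

```text
time_s: 10.35
tcp_pos: [0.5873, -0.1418, 0.0021]
ee_rot: [[-0.928, 0.372, 0.0], [0.372, 0.928, 0.0], [-0.0, 0.0, -1.0]]
wrist_force: [0.1, -0.3, -0.5]
gripper_width: 0.204
gripper_force: 30.0
```

>>> apply_moves --moves '[[[0, 0, 0], 0], [[0, 0, 0], 0], [[0, 0, 0], 0]]'

```text
time_s: 10.6
tcp_pos: [0.5873, -0.1418, 0.0021]
ee_rot: [[-0.928, 0.372, 0.0], [0.372, 0.928, 0.0], [-0.0, 0.0, -1.0]]
wrist_force: [-0.1, -0.4, -0.3]
gripper_width: 0.203
gripper_force: 30.0
```

>>> apply_moves --moves '[[[0, 0, -0.005], 0], [[0, 0, -0.015], 0], [[0, 0, -0.03], 0], [[0, 0, -0.035], 0], [[0, 0, -0.035], 0]]'

```text
time_s: 11.02
tcp_pos: [0.5863, -0.1418, 0.1227]
ee_rot: [[-0.928, 0.372, -0.003], [0.372, 0.928, 0.0], [0.003, -0.001, -1.0]]
wrist_force: [1.1, 0.0, -1.7]
gripper_width: 0.202
gripper_force: 30.0
```

>>> apply_moves --moves '[[[0, 0, -0.025], 0], [[0, 0, -0.01], 0], [[0.008, 0.01, 0], 0], [[0.015, 0.019, 0], 0], [[0.02, 0.025, 0], 0]]'

```text
time_s: 11.43
tcp_pos: [0.5658, -0.0757, 0.1547]
ee_rot: [[-0.927, 0.376, -0.004], [0.376, 0.927, 0.0], [0.004, -0.001, -1.0]]
wrist_force: [1.0, 1.1, -2.1]
gripper_width: 0.205
gripper_force: 30.0
```

>>> apply_moves --moves '[[[0.02, 0.025, 0], 0], [[0.02, 0.025, 0], 0], [[0.02, 0.025, 0], 0], [[0.02, 0.025, 0], 0], [[0.02, 0.025, 0], 0]]'

```text
time_s: 11.85
tcp_pos: [0.5185, 0.0789, 0.1547]
ee_rot: [[-0.928, 0.373, -0.005], [0.373, 0.928, -0.001], [0.004, -0.003, -1.0]]
wrist_force: [0.7, 0.2, -1.5]
gripper_width: 0.202
gripper_force: 30.0
```

>>> apply_moves --moves '[[[0.02, 0.025, 0], 0], [[0.02, 0.025, 0], 0], [[0.02, 0.025, 0], 0], [[0.019, 0.025, 0], 0], [[0.012, 0.016, 0], 0]]'

```text
time_s: 12.27
tcp_pos: [0.4773, 0.221, 0.1548]
ee_rot: [[-0.929, 0.371, -0.004], [0.371, 0.929, -0.002], [0.003, -0.003, -1.0]]
wrist_force: [-0.4, -0.6, -1.0]
gripper_width: 0.207
gripper_force: 30.0
```

>>> apply_moves --moves '[[[0, 0, 0.005], 0], [[0, 0, 0], 0], [[0, 0, 0], 0], [[0, 0, 0], 0], [[0, 0, 0], 0]]'

```text
time_s: 12.68
tcp_pos: [0.4799, 0.2181, 0.1517]
ee_rot: [[-0.928, 0.374, -0.001], [0.374, 0.928, -0.001], [0.0, -0.001, -1.0]]
wrist_force: [0.2, -0.1, -0.7]
gripper_width: 0.2
gripper_force: 30.0
```

>>> apply_moves --moves '[[[0, 0, 0.007], 0], [[0, 0, 0.007], 0], [[0, 0, 0.004], 0], [[0, 0, 0], 0], [[0, 0, 0], 0]]'

```text
time_s: 13.1
tcp_pos: [0.4798, 0.2187, 0.1335]
ee_rot: [[-0.928, 0.373, -0.001], [0.373, 0.928, -0.001], [0.0, -0.001, -1.0]]
wrist_force: [0.1, -0.6, -0.3]
gripper_width: 0.203
gripper_force: 30.0
```

```bash
python3 - <<'E'
from h import *
np.set_printoptions(precision=4,suppress=True)
P=[imaging.capture(n) for n in("scene","top")]
s=r.sense();print(s["tcp_pos"],s["ee_rot"],s["time_s"],s["wrist_force"])
def crop(p,u,v,w=100): return cv2.resize(p["frame"][max(v-w//2,0):v+w//2,u-w//2:u+w//2],(400,400),interpolation=cv2.INTER_CUBIC)
cv2.imwrite("pics/crop5.png",np.hstack([crop(P[0],310,155),crop(P[1],190,170)]))
D=[]
for p in P:
    for t in("loupe","loupe_lens","focus_mark"):
        D.append(models.place_of(p,t));print(t,[(np.round(px(d["at"]),1),round(d["confidence"],2)) for d in D[-1]])
    print("pred lens",proj(p,s["tcp_pos"]+np.array([.0798,-.032,.009])),"over part",proj(p,[.5604,.1923,.143]))
E
```

```text
[0.4801 0.2191 0.1342] [[-0.9281  0.3724  0.0003]
 [ 0.3724  0.9281  0.0001]
 [-0.0003  0.0002 -1.    ]] 13.2 [ 0.4621  0.4743 -1.7622]
loupe [(array([285.4, 129.5]), 0.85), (array([238. , 208.5]), 0.72), (array([299.1, 250. ]), 0.61), (array([233.9, 146.4]), 0.58), (array([192.9, 350. ]), 0.42)]
loupe_lens [(array([304.7, 146.1]), 0.86), (array([235.2, 124.6]), 0.76), (array([231.1, 179.8]), 0.73), (array([314.3, 224.1]), 0.66)]
focus_mark [(array([346.9, 162. ]), 0.49)]
pred lens [303.3889 145.4019] over part [304.5653 144.4503]
loupe [(array([178.6, 201.9]), 0.83), (array([256. , 203.5]), 0.83), (array([256.7, 146.7]), 0.72), (array([202. , 254.9]), 0.71)]
loupe_lens [(array([177.3, 269.9]), 0.97), (array([246.4, 228.8]), 0.94), (array([232.1, 146.8]), 0.78)]
focus_mark [(array([179.1, 139.3]), 0.57)]
pred lens [188.7415 177.4705] over part [187.0632 177.2945]
```

View pics/crop5.png

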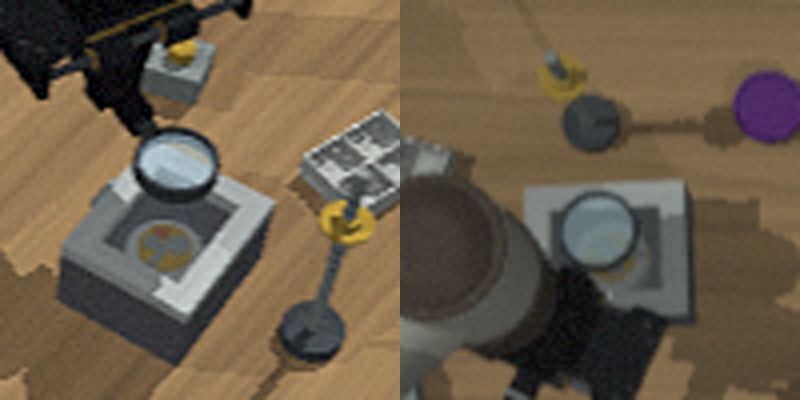

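The loupe is held over the case. The lens is centred at about (176,165) in the scene crop and (599,232) in the top crop. The flange is at about (347,222) in the scene crop.

```bash
python3 - <<'E'
from h import *
np.set_printoptions(precision=4,suppress=True)
P=[imaging.capture(n) for n in("scene","top")]
s=r.sense();t=s["tcp_pos"];print(t)
print("lens",tri(ray(P[0],(303.5,145.9)),ray(P[1],(189.3,177.5))))
print("flange",tri(ray(P[0],(346.1,160.1)),ray(P[1],(180.5,139.0))))
# refined: lens silhouette from cut_out loupe near lens, scene; fit cylinder xyz in both
M=[]
for p,c in zip(P,((303.5,145.9),(189.3,177.5))):
    m=pick(p,"loupe",c);v,u=np.nonzero(m);print(m.sum(),u.min(),u.max(),v.min(),v.max());M.append(m)
f=t+np.array([.0798,-.032,-.0021])
# whole-loupe fit in scene+top with z free, arm occlusion => restrict to lens window
W=[]
for m,c in zip(M,((303.5,145.9),(189.3,177.5))):
    yy,xx=np.mgrid[:384,:512];W.append(m&(np.hypot(xx-c[0],yy-c[1])<11.5))
L=[cyl(0,.031,-.007,.007)]
print(fit(P,W,L,[t[0]+.0798,t[1]-.032,0,t[2]+.009],(.005,.005,.1,.008)))
# flange: yellow/gold mask, tight windows
F=[]
for p,c,w in zip(P,((346.1,160.1),(180.5,139)),(8.5,7.5)):
    b=cv2.cvtColor(p["frame"],cv2.COLOR_BGR2HSV);yy,xx=np.mgrid[:384,:512]
    m=(b[...,1]>150)&(b[...,0]>18)&(b[...,0]<35)&(np.hypot(xx-c[0],yy-c[1])<w)
    pts=np.argwhere(m)[:,::-1].astype(np.int32);h=np.zeros((384,512),np.uint8);cv2.fillConvexPoly(h,cv2.convexHull(pts.reshape(-1,1,2)),1);F.append(h>0);print(m.sum(),pts.min(0),pts.max(0))
print("flange",fit(P,F,[cyl(0,.019,-.0015,.0015)],[.681,.22,0,.143],(.005,.005,.1,.008)))
for p in P: print("flange pred box",*[ (q.min(0),q.max(0)) for q in [np.array([proj(p,X) for X in T(.6815,.2195,0,cyl(0,.019,-.0015,.0015),.143)])]])
E
```

```text
[0.4799 0.2191 0.1342]
lens (array([0.5605, 0.186 , 0.1422]), [0.0006047263233031833, 0.0006047263233029548])
flange (array([0.682 , 0.2195, 0.1426]), [0.0005568421573128729, 0.0005568421573126383])
488 276 314 117 156
392 166 199 168 222
(array([0.5588, 0.1869, 0.1147, 0.1426]), np.float64(0.0590799470993133))
93 [340 155] [353 165]
56 [175 134] [185 144]
flange (array([0.682 , 0.2214, 0.1007, 0.1408]), np.float64(0.1770274256652405))
flange pred box (array([338.8304, 154.3316]), array([352.7587, 165.7001]))
flange pred box (array([174.1476, 132.9523]), array([186.5227, 144.9913]))
```

Lens and flange heights agree at 142–143 mm. What remains is a shift of about 6 mm in +y.

>>> apply_moves --moves '[[[0.001, 0.003, 0], 0], [[0.001, 0.003, 0], 0], [[0, 0, 0], 0], [[0, 0, 0], 0], [[0, 0, 0], 0]]'

```text
time_s: 14.12
tcp_pos: [0.4803, 0.2255, 0.134]
ee_rot: [[-0.928, 0.372, -0.0], [0.372, 0.928, -0.0], [0.0, -0.0, -1.0]]
wrist_force: [-0.2, -0.2, -1.9]
gripper_width: 0.201
gripper_force: 30.0
```

>>> apply_moves --moves '[[[0, 0, 0], 0], [[0, 0, 0], 0], [[0, 0, 0], 0], [[0, 0, 0], 0], [[0, 0, 0], 0]]'

```text
time_s: 14.53
tcp_pos: [0.4803, 0.2253, 0.1341]
ee_rot: [[-0.928, 0.372, 0.0], [0.372, 0.928, 0.0], [-0.0, 0.0, -1.0]]
wrist_force: [0.3, 0.6, -0.6]
gripper_width: 0.202
gripper_force: 30.0
```

```bash
python3 - <<'E'
from h import *
np.set_printoptions(precision=4,suppress=True)
P=[imaging.capture(n) for n in("scene","top")]
s=r.sense();t=s["tcp_pos"];print(t,s["moment"],s["wrist_force"])
C=[proj(p,t+np.array([.0805,-.0328,.009])) for p in P];W=[];o=[]
for p,c in zip(P,C):
    yy,xx=np.mgrid[:384,:512];W.append(pick(p,"loupe",c)&(np.hypot(xx-c[0],yy-c[1])<11.5))
print(fit(P,W,[cyl(0,.031,-.007,.007)],[t[0]+.0805,t[1]-.0328,0,t[2]+.009],(.005,.005,.1,.008)))
for p in P:
    f=cv2.resize(p["frame"],None,fx=4,fy=4,interpolation=cv2.INTER_CUBIC);L=[]
    for z,col in((.143,(0,0,255)),):
        for cc,R in((( .5604,.1923),.031),((.6815,.2195),.019)):
            q=np.array([proj(p,[cc[0]+R*np.cos(a),cc[1]+R*np.sin(a),z]) for a in np.linspace(0,6.28,40)]);cv2.polylines(f,[np.round((q+.5)*4).astype(np.int32)],True,col,1)
    u,v=(proj(p,[.6,.2,.12])*4).astype(int);o.append(f[v-200:v+200,u-200:u+200])
cv2.imwrite("pics/crop6.png",np.hstack(o))
E
```

```text
[0.4803 0.2254 0.1341] [-0.0502 -0.0258  0.005 ] [ 0.3333  0.3528 -2.3234]
(array([0.5586, 0.1931, 0.0708, 0.1439]), np.float64(0.07117630624268279))
```

View pics/crop6.png

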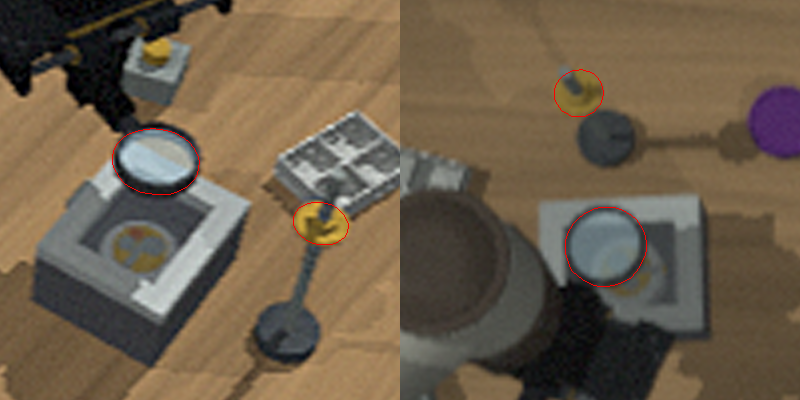

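The red target rings at z = 0.143 coincide with the lens rim and with the flange in both views. The loupe is level and steady, so I'll hand in.

```bash
python3 -c "
from station import r
print(r.finish_job())"
```

```text
the job is handed in; nothing more can be done
None
```

The job is handed in: the hasp is closed against its stop, and the loupe is held level and steady over the movement, its lens at the flange height (about 143 mm) and within about 2 mm of centre by the cameras.

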